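# Pop the packed gift box out of its slide and trap it

### The arm

A 7-joint arm with a two-finger parallel gripper is mounted at the origin on a cart in front of the work surface, level with it; the furniture and walls round the work are solid. World frame = base frame: x ahead of the robot, y to its left, z up, the work surface at z = 0. Lengths are in m, angles in rad, forces in N, time in s.
With the tool pointing down it reaches from about 0.4 to 0.75 m from the base axis. Payload 19.5 kg.
Tool frame: the origin (TCP) lies between the finger pads; the fingertips stand 22 mm ahead of it and the grasp point (between the pads) lies 3 mm ahead of it; z points along the fingers, x is the direction in which the jaws open and shut, and the axes are right-handed (so a half turn about z gives the same grasp; the last joint's range is limited). The gripper opens to 85 mm and grips with 20 to 120 N. Pads are 22 mm wide; open, the fingers measure 114 mm over their backs; the gripper's body (76 mm by 85 mm) begins 54 mm behind the grasp point. The pads swing forward as they close: fully open they stand 13 mm farther back than shut.
Start: joints at [-1.218, 0.707, -0.028, 1.485, 0.022, 0.951, -0.075], TCP at [0.221, 0.531, 0.253] pointing down, gripper open.
Joint ranges: [-2.71, 2.71], [-0.32, 2.16], [-1.57, 1.52], [0, 2.45], [-1.46, 4.6], [0, 2.02], [-2.83, 2.83]. Speed limits (rad/s): [1.89, 1.89, 2.57, 2.57, 3.01, 3.01, 3.01].

### API

Orientations are given as a unit quaternion [x, y, z, w].
In Python, from rig import env gives the robot as it stands. Calls block until the motion is done:
- env.move_pose(position, orientation): joint-space move of the TCP to a pose.
- env.servo_line(position, rate=0.15, rotation=None, contact_N=None): straight line of the TCP; rotation=None keeps the orientation; rate is the mean speed in m/s. With contact_N (N) it stops when the force on the tool has changed by that much, and returns True; else False.
- env.movej(angles): joint-space move.
- env.command_gripper(opening, effort=None): opening from 0.0 (shut) to 1.0 (fully open); effort is the grip in N (None keeps the last); returns when the fingers have stopped.
- env.sleep(seconds).
- env.ik(position, orientation): joint angles nearest the present ones, or None.
- env.state(): the state.
- env.camera(name): name is "scene" or "top"; returns the picture (384x512x3 uint8, red, green, blue); there is no depth.
- env.camera_model(name): a dict with "intrinsics" (3x3 intrinsics, pixels), "distortion" ([k1, k2, p1, p2, k3] as OpenCV has them; the pictures are not rectified), "R" (3x3) and "t" (3): a world point X has camera coordinates R X + t. Camera axes: x right, y down, z forward; pixel columns grow to the right and rows downward; lengths in m; the calibration is good to about 2 mm. A picture is of the moment at which its call begins. camera_model takes no time and is no camera call.
A pose or a line that the arm cannot do raises env.Unreachable and nothing moves.
- env.finish_job(): hands the job in, once; it reports no verdict.
The state is a dict: "t": time; "qpos": joint angles; "qd": joint speeds; "tau": joint torques, N m; "tool_pos": TCP position; "ee_rot": TCP orientation; "ft_force": force on the tool from outside, world axes, zero at the start; "moment": the same for the moment, N m; "opening": opening from 0.0 (shut) to 1.0 (fully open).
Only numpy, scipy, OpenCV 4.12 (cv2) and the standard library are available. Lean on these libraries where they do the work, as an engineer would, in place of code of your own. Each camera call takes 0.05 s, during which the arm holds its last target.

### The job

Press the ejector key on the post beside the box slide right down with one fingertip, while the other finger waits inside the lane, in front of the gift box, so that the box pops out and is trapped against that finger instead of sliding away off the slide. Do not lift or carry anything, and leave the spool, the pen and the scissors alone. Finish holding: key still fully down, box popped out and resting still against the finger.

Things in the scene. Friction and masses are not known exactly. Their poses are not given: they have to be found in the camera images.
- box_slide: Fixed steel slide for one box on a grey base plate on the worktop, about 385 (x) by 215 mm (y). Origin: on the worktop, below the lower front edge of the waiting box, mid-lane. -x points down the slide to its open front end, +y to the side of the key post, z up. Side walls 4 mm thick, outer faces at y = +/-81 mm, stand 28 mm above the lane.
- front_stop (a point): Point on the lane where the box waits: mid-lane, 45 mm above the worktop, x = y = 0 of box_slide. The slick lane, 153 mm wide, slopes 14 degrees down to -x: 30 mm above the worktop at x = -60 mm, front lip at x = -95 mm. Two stop pawls 7 mm high stand here at y = +/-50 mm. A spring pusher behind the box presses it down the lane with 3.6 N, falling to 2 N after 25 mm.
- packed_box: Closed kraft gift box with window lid, 232 x 144 x 62 mm, about 0.4 kg, loose in the lane and tilted with it. Origin: centre of its underside; x along its length, up the slide, z out of its lid; at the start x = 112, z = 73 mm in box_slide. Once freed it shoots down the lane (0.3 to 0.5 m/s) and leaves the slide unless stopped; it presses on what stops it with 0.4 N or more.
- box_front (a point): Middle of the upper front edge of the gift box, the edge that leads as it slides out and first meets an upright finger. At the start 105 mm above the worktop, x = -15 mm, y = 0 in box_slide. The edge reaches 72 mm to either side.
- eject_key (a joint): Travel of the ejector key in m: 0 up, 0.010 fully down (straight down). It springs back: 2 N to start, 4 N at the bottom. The stop pawls move with it and free the box at about 7.5 mm; let up, they rise again.
- eject_key_top (a point): Centre of the flat top of the ejector key, a grey rounded cap 36 (x) by 34 mm (y) on a square grey post beside the lane. At the start 80 mm above the worktop, x = -60 mm, y = +103 mm in box_slide. Goes down with the key; fully down it is still 1.5 mm above the post. The lane in front of the box is open above: a finger at the height of the pressed key is 40 mm above the lane.
- spool: Spool of ribbon, disc 72 mm across and 32 mm high, loose bystander on the worktop on the side without the key. Origin 34 mm from the disc's centre, at the worktop.
- pen: Marker pen, 135 mm long, 16 mm thick, loose bystander on the worktop beyond the key post. Origin: middle of its underside, y along it.
- shears: Scissors, 199 x 87 x 9 mm, loose bystander on the worktop farther back on the key's side. Origin: middle of the underside, y along them.

How it is judged:
On the way, in this order (a step that is already met when the one before it is completed fails the run):
1. the key is pressed (value of joint eject_key above 0.005 m).
2. the box has popped out and is stopped by a finger, the key still down (value of joint eject_key above 0.007 m and x of packed_box in the frame of box_slide below 0.103 m and contact force between the fingers and packed_box above 0.1 N and linear speed of packed_box below 0.02 m/s), for 0.2 s.
At the end, for the whole second after the job is handed in: The key is down (more than 7 mm of its 10 mm) and, at the same time, the box rests still against a finger (more than 0.1 N), flat in the lane, between about 10 and 79 mm down the slide from of where it waited (value of joint eject_key above 0.007 m and contact force between the fingers and packed_box above 0.1 N and x of packed_box in the frame of box_slide between 0.036 and 0.103 m and angle between packed_box's own z axis and vertical between 0.19 and 0.3 rad and linear speed of packed_box below 0.01 m/s); the arm keeps its last pose, push and grip.
It fails at once if the box slid away (more than 85 mm out) (x of packed_box in the frame of box_slide below 0.03 m).
It fails at once if the box was lifted off the slide (z of packed_box in the frame of box_slide above 0.085 m or angle between packed_box's own z axis and vertical above 0.36 rad or angle between packed_box's own z axis and vertical below 0.12 rad).
It fails at once if spool, pen or scissors were disturbed (more than 25 mm) (distance of any of spool, pen, shears from where it was at the start of the episode above 0.025 m).
It also fails if it takes over 32 s, if anything falls off the work surface, if the arm or the gripper's body presses on something with over 40 N, if the wrist force passes 120 N, or if a joint passes its speed limit or range.

## Working session

There is one attempt and no reset: what is moved stays moved. The work goes in short steps, each a Python script; the robot and the scene stay as the last script left them, time stands still between calls to the robot, and variables do not carry over. Pictures are saved under pics/ and viewed, and the job is handed in when it is done.

```bash
ls; mkdir -p pics; python3 - <<'E'
from rig import env
import cv2,numpy as np
for n in("scene","top"):
    im=env.camera(n); cv2.imwrite(f"pics/{n}0.png",cv2.cvtColor(im,cv2.COLOR_RGB2BGR))
    m=env.camera_model(n); print(n,m)
s=env.state(); print(s)
E
```

```text
pics
scene {'intrinsics': array([[380.66522467,   0.        , 255.17513557],
       [  0.        , 380.66522467, 189.06608911],
       [  0.        ,   0.        ,   1.        ]]), 'distortion': array([0.01416584, 0.        , 0.        , 0.        , 0.        ]), 'R': array([[ 0.54047746, -0.84135774,  0.0011248 ],
       [-0.54472176, -0.35094054, -0.7616554 ],
       [ 0.6412194 ,  0.41104487, -0.64798132]]), 't': array([-0.36330407,  0.36796645,  0.69801178])}
top {'intrinsics': array([[376.21178202,   0.        , 255.82842713],
       [  0.        , 376.21178202, 186.17364515],
       [  0.        ,   0.        ,   1.        ]]), 'distortion': array([0.01483573, 0.        , 0.        , 0.        , 0.        ]), 'R': array([[-0.01736003, -0.99975885, -0.01344886],
       [-0.99796949,  0.01815025, -0.06105303],
       [ 0.06128241,  0.01236167, -0.99804391]]), 't': array([-0.02910222,  0.60292516,  1.03738348])}
{'t': 0.1, 'qpos': array([-1.21769423,  0.70700372, -0.02760898,  1.48492248,  0.02202711,
        0.95088143, -0.07553073]), 'qd': array([ 0.00153472, -0.00134509,  0.00033309, -0.00133163, -0.00020393,
        0.00137665,  0.00085448]), 'tau': array([ 1.92842577e-03, -8.84305000e+01,  1.23637877e+00, -2.36450565e+01,
        1.69879873e-02,  5.14376923e-03, -1.48265894e-05]), 'tool_pos': array([0.22109207, 0.53058371, 0.25290256]), 'ee_rot': array([ 8.32059447e-01,  5.54686280e-01, -3.64076678e-04,  2.74452120e-04]), 'ft_force': array([-0.41051918, -0.30669209,  0.96240469]), 'moment': array([-0.06438068, -0.01032277, -0.00194425]), 'opening': 1.0029477948310337}
```

View pics/scene0.png

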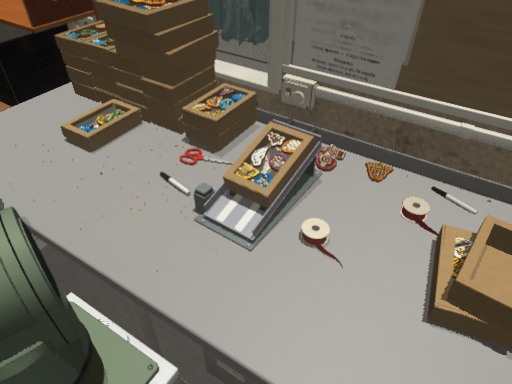

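View pics/top0.png

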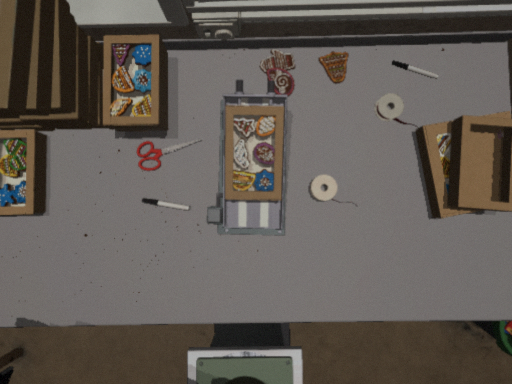

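The scene view shows the slide at the centre, the grey key cap at about (204,192) and the box front at about (230,185)–(268,205). In the top view the key is at about (214,215) and the box spans (226..283, 107..200). I'll zoom in for the pixel measurements.

```bash
python3 - <<'E'
import cv2
a=cv2.imread("pics/top0.png")[85:245,185:345]; cv2.imwrite("pics/topz.png",cv2.resize(a,(800,600) if 0 else (600,600),interpolation=cv2.INTER_CUBIC))
a=cv2.imread("pics/scene0.png")[110:250,180:340]; cv2.imwrite("pics/scenez.png",cv2.resize(a,(640,560),interpolation=cv2.INTER_CUBIC))
E
```

```text
(no output)
```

View pics/topz.png

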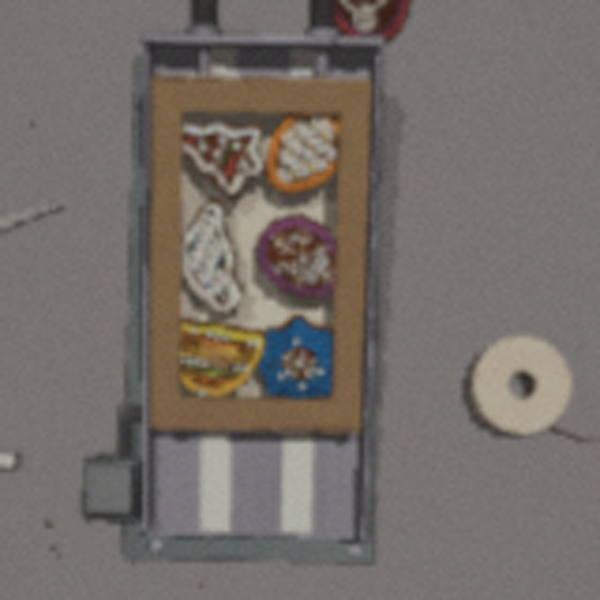

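View pics/scenez.png

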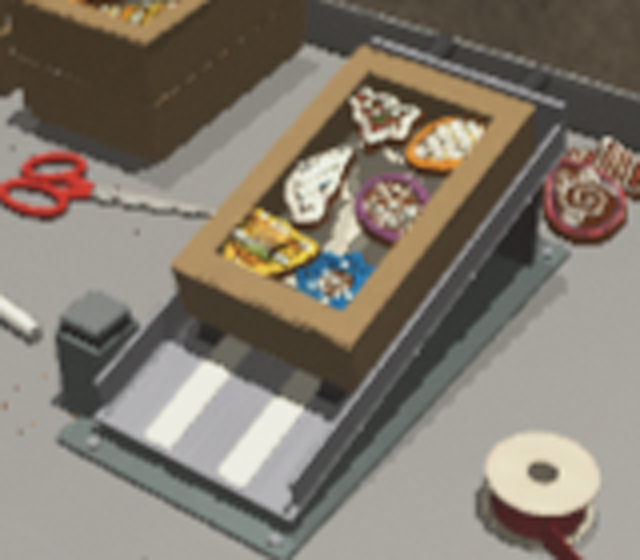

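Zoomed views: the lid's front corners are at about (152,430) and (361,432) in the top crop and (175,267) and (352,350) in the scene crop. The cap top is at about (111,488) in the top crop and (98,314) in the scene crop. Next: refine and triangulate.

```bash
cat > h.py <<'E'
import numpy as np,cv2
from rig import env
M={n:env.camera_model(n) for n in("scene","top")}
def ray(n,uv):
    m=M[n]; p=cv2.undistortPoints(np.array([[uv]],float),m["intrinsics"],m["distortion"])[0,0]
    d=m["R"].T@np.array([p[0],p[1],1]); return -m["R"].T@m["t"],d/np.linalg.norm(d)
def tri(a,b):
    (o1,d1),(o2,d2)=ray("top",a),ray("scene",b)
    s=np.linalg.lstsq(np.c_[d1,-d2],o2-o1,rcond=None)[0]
    p,q=o1+s[0]*d1,o2+s[1]*d2; return (p+q)/2,np.linalg.norm(p-q)
def plane(n,uv,z):
    o,d=ray(n,uv); return o+d*(z-o[2])/d[2]
def proj(n,X):
    m=M[n]; return cv2.projectPoints(np.array([X],float),cv2.Rodrigues(m["R"])[0],m["t"],m["intrinsics"],m["distortion"])[0][0,0]
E
python3 - <<'E'
from h import *
np.set_printoptions(precision=4,suppress=True)
T=lambda x,y:np.array([x,y])/3.75+[184.63,84.63]
S=lambda x,y:np.array([x,y])/4+[179.6,109.6]
def lidquad(f,lo,hi,roi):
    im=cv2.imread(f); hsv=cv2.cvtColor(im,cv2.COLOR_BGR2HSV)
    x0,y0,x1,y1=roi
    print(f,hsv[(y0+y1)//2, x0:x1:6].tolist()[:4])
pts={"FL":((152,430),(175,267)),"FR":((361,432),(352,350)),"BL":((152,77),(365,47)),"BR":((370,80),(538,105)),"key":((111,488),(98,314)),
"wallFL":((150,538),(97,383)),"wallFR":((362,540),(293,488))}
R={}
ts=cv2.imread("pics/top0.png",0);ss=cv2.imread("pics/scene0.png",0)
def sub(g,p):
    return cv2.cornerSubPix(g,np.array([[p]],np.float32),(3,3),(-1,-1),(3,30,0.01))[0,0]
for k,(a,b) in pts.items():
    a,b=T(*a),S(*b)
    X,e=tri(a,b); print(k,X,e*1e3)
    if k in("FL","FR","BL","BR"):
        a2,b2=sub(ts,a),sub(ss,b); X2,e2=tri(a2,b2); print('   sub',a2-a,b2-b,X2,e2*1e3)
    R[k]=X
print(np.linalg.norm(R["FL"]-R["FR"]),np.linalg.norm(R["BL"]-R["FL"]),np.linalg.norm(R["BL"]-R["BR"]),np.linalg.norm(R["BR"]-R["FR"]))
d=R["BL"]+R["BR"]-R["FL"]-R["FR"];print("yaw",np.arctan2(d[1],d[0]),"pitch deg",np.degrees(np.arctan2(d[2],np.hypot(*d[:2]))))
E
```

```text
FL [0.5664 0.036  0.1057] 6.189498590235359
   sub [-2.7074 -2.0584] [-0.9851  0.0042] [0.572  0.0437 0.0986] 5.970930166335481
FR [ 0.5615 -0.1059  0.104 ] 2.9762214759264003
   sub [-1.5281  1.2106] [-0.8911 -0.4421] [ 0.5592 -0.103   0.1057] 5.802542559304647
BL [0.7959 0.0282 0.1612] 5.191429779301695
   sub [-0.0775 -2.7683] [-0.2158 -0.7825] [0.8018 0.0301 0.1604] 1.0636849893778235
BR [ 0.7902 -0.1144  0.1633] 5.002529870711593
   sub [ 0.6986 -2.3194] [-2.0829 -2.9826] [ 0.7909 -0.1117  0.1723] 4.027091277718549
key [0.5259 0.0693 0.0785] 2.768043013447856
wallFL [0.4897 0.0441 0.0569] 3.51348324242983
wallFR [ 0.486  -0.1092  0.0489] 6.087791850881141
0.14198867631439588 0.23618437048965027 0.14271264867611336 0.23632589735233167
yaw -0.03559012791753948 pitch deg 14.054342978174747
```

Triangulated sizes are 142×236 mm against 144×232 nominal. Pitch is 14.05° and the box front sits at z≈0.105. The key comes out at (0.526, 0.069, 0.0785), within 3 mm of what the box front predicts. Yaw is −2°. Moving to hover.

```bash
cat >> h.py <<'E'
yaw=-0.0356
ex=np.array([np.cos(yaw),np.sin(yaw)]);ey=np.array([-np.sin(yaw),np.cos(yaw)])
key=np.array([0.5248,0.0695])
th=np.pi/2+yaw
Q=[np.cos(th/2),np.sin(th/2),0,0]
def save(n,f,roi=None,k=1):
    a=cv2.cvtColor(env.camera(n),cv2.COLOR_RGB2BGR)
    cv2.imwrite("pics/raw_"+f,a)
    if roi: x0,y0,x1,y1=roi; a=cv2.resize(a[y0:y1,x0:x1],None,fx=k,fy=k,interpolation=cv2.INTER_CUBIC)
    cv2.imwrite("pics/"+f,a)
E
python3 - <<'E'
from h import *
c=key-0.050*ey
print(c)
env.move_pose([*c,0.19],Q)
s=env.state();print(s['t'],s['tool_pos'],s['ee_rot'],s['ft_force'],s['opening'])
save("scene","s1.png",(160,80,340,240),4);save("top","t1.png",(185,85,345,245),3.75)
E
```

```text
[0.52302038 0.01953168]
2.2417 [0.52306182 0.02042435 0.190072  ] [ 7.19216360e-01  6.94786147e-01  1.82948617e-04 -6.59864819e-05] [0.63174107 0.33552355 0.05043287] 0.999051136391407
```

View pics/s1.png

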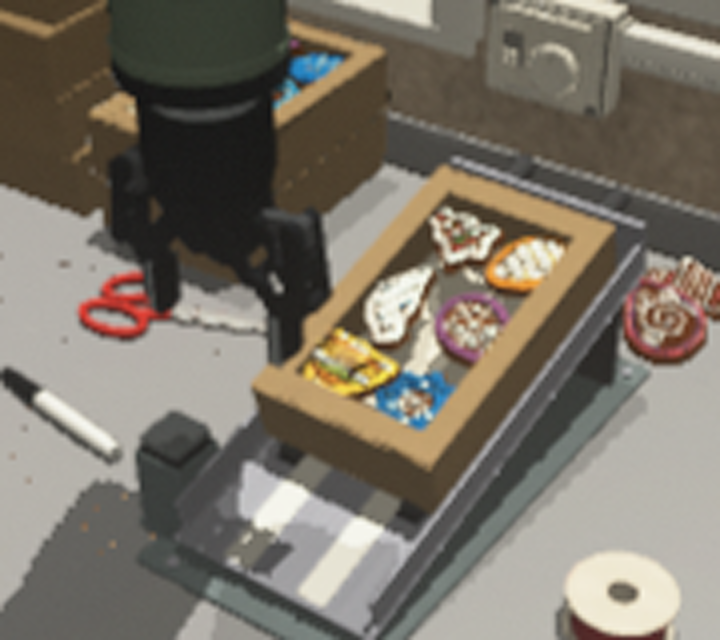

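View pics/t1.png

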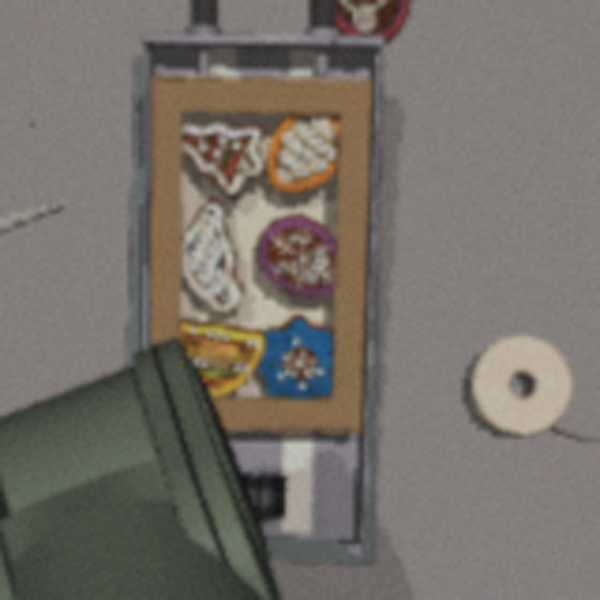

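Scene: key fingertip at about (201,157) px, lane fingertip at about (231,170). The top view shows the lane finger's outer back at column ~260.6. I'll compare these with the projected model.

```bash
python3 - <<'E'
from h import *
np.set_printoptions(precision=4,suppress=True)
s=env.state()['tool_pos']
for z in(.168,.175,.181):
  for d in(.050,-.050):
    p=[*(s[:2]+d*ey),z]; print(z,d,proj("scene",p),proj("top",p), "outer",proj("top",[*(s[:2]+np.sign(d)*.057*ey),z+.01]))
E
```

```text
0.168 0.05 [199.8961 160.9338] [209.6827 215.4376] outer [206.1641 215.4538]
0.168 -0.05 [231.6092 175.0671] [251.3532 216.2041] outer [254.2003 216.3374]
0.175 0.05 [199.6345 158.6618] [209.2831 215.4864] outer [205.7322 215.5033]
0.175 -0.05 [231.4944 172.7582] [251.2786 216.2589] outer [254.1473 216.3939]
0.181 0.05 [199.4081 156.697 ] [208.9355 215.5289] outer [205.3565 215.5464]
0.181 -0.05 [231.3951 170.7607] [251.2137 216.3065] outer [254.1013 216.443 ]
```

The tips fit about 10 mm ahead of the TCP and ±48 mm apart, as expected for an open gripper. Descending to about 10 mm above the key for a look.

```bash
python3 - <<'E'
from h import *
c=key-0.049*ey
env.servo_line([*c,0.102],rate=0.08)
env.sleep(0.3)
s=env.state();print(s['t'],s['tool_pos'],s['ft_force'])
save("scene","s2.png",(160,110,300,230),5);save("top","t2.png",(185,165,305,245),5)
E
```

```text
3.8917 [0.52309931 0.02052087 0.10215339] [-0.14695889 -0.53597066 -0.43731092]
```

View pics/s2.png

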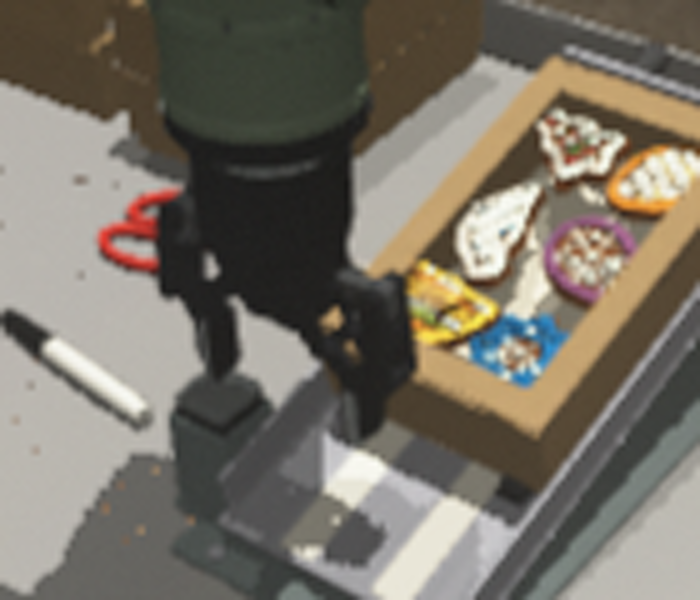

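View pics/t2.png

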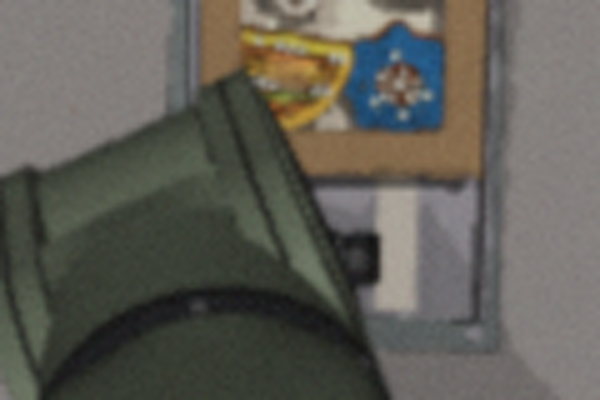

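The key fingertip is centred over the cap (tip (220,375), cap (223,400) in the crop). The lane finger hangs about 29 mm in front of the box. Now feeling for the cap.

```bash
python3 - <<'E'
from h import *
c=key-0.049*ey
r=env.servo_line([*c,0.083],rate=0.015,contact_N=1.6)
s=env.state();print(r,s['t'],s['tool_pos'],s['ft_force'],s['moment'])
E
```

```text
True 4.925 [0.52295581 0.0205487  0.08661737] [-0.05688814  0.34692492  0.38759024] [-0.03732453 -0.03273687 -0.06312734]
```

```bash
python3 - <<'E'
from h import *
F=[]
for i in range(10):
    env.sleep(0.03); s=env.state(); F.append(np.r_[s['ft_force'],s['moment'],s['tool_pos'][2]])
F=np.array(F);print(F.mean(0).round(3),F.std(0).round(3))
c=key-0.049*ey
save("scene","s3.png",(160,110,300,230),5)
E
```

```text
[-0.165  0.028  0.05   0.012  0.008  0.008  0.087] [0.215 0.505 0.663 0.033 0.014 0.033 0.   ]
```

View pics/s3.png

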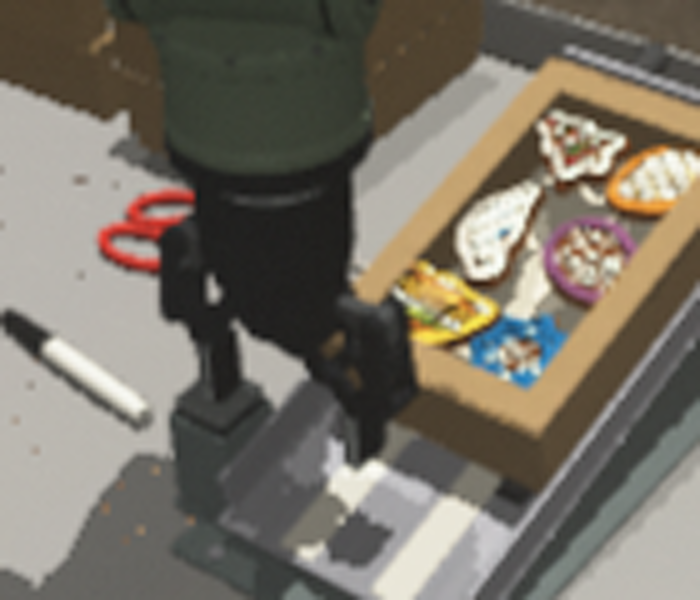

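The fingertip is over the cap centre at (225,400), but the averaged force is zero, so that was a noise trip. I'll step down with averaged force, stopping below the 7.5 mm release.

```bash
cat >> h.py <<'E'
def avg(n=12):
    F=[]
    for i in range(n):
        env.sleep(0.02); s=env.state(); F.append(np.r_[s['ft_force'],s['moment'],s['tool_pos']])
    return np.mean(F,0).round(3)
E
python3 - <<'E'
from h import *
c=key-0.049*ey
for z in (.085,.0835,.082,.0805):
    env.servo_line([*c,z],rate=0.02); a=avg(); print(z,a)
    if a[2]>1.8: break
print(env.state()['t'])
E
```

```text
0.085 [ 0.078  0.151 -0.143  0.005  0.004  0.007  0.523  0.021  0.085]
0.0835 [-0.014 -0.119  0.377  0.004 -0.058  0.003  0.523  0.021  0.083]
0.082 [ 0.224  0.098  0.6    0.032 -0.054 -0.008  0.523  0.021  0.082]
0.0805 [-2.66   0.313  3.703  0.166  0.477 -0.143  0.523  0.021  0.08 ]
7.1083
```

```bash
python3 - <<'E'
from h import *
print(avg())
save("scene","s4.png",(160,110,300,230),5);save("top","t4.png",(185,85,345,245),3.75)
E
```

```text
[-3.714  0.363  3.596  0.156  0.668 -0.12   0.523  0.021  0.08 ]
```

View pics/s4.png

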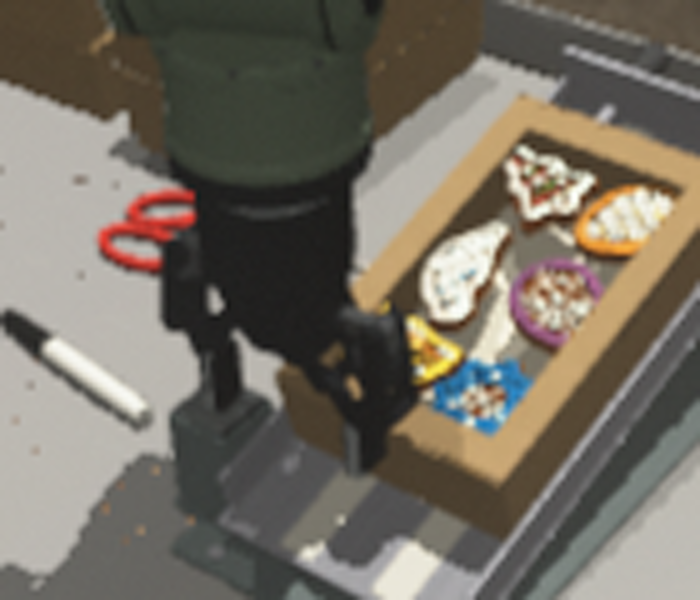

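View pics/t4.png

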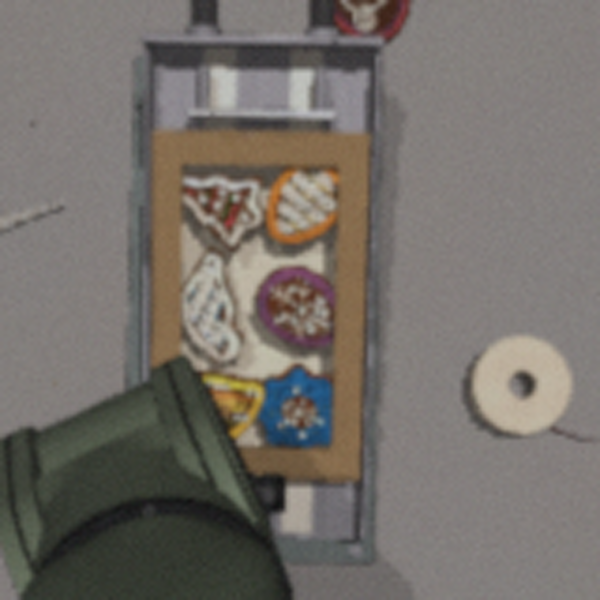

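The box has popped out and is trapped: its front went from row 430 to 480 in the crop (about 33 mm), with fx −3.7 N on the finger. The key is past release at about 3.6 N. Pressing on gently until it bottoms.

```bash
python3 - <<'E'
from h import *
c=key-0.049*ey
for z in (.0798,.0790,.0782,.0774,.0766,.0758):
    env.servo_line([*c,z],rate=0.02); a=avg(15); print(z,a)
    if a[2]>8: break
print(env.state()['t'])
save("scene","s5.png",(160,110,300,230),5)
E
```

```text
0.0798 [-5.005  0.372  5.014  0.139  0.964 -0.081  0.523  0.021  0.08 ]
0.079 [-5.538  0.348  5.214  0.146  0.981 -0.073  0.523  0.021  0.079]
0.0782 [-7.957 -0.802 16.939  0.559  1.557  0.076  0.523  0.021  0.079]
8.9083
```

View pics/s5.png

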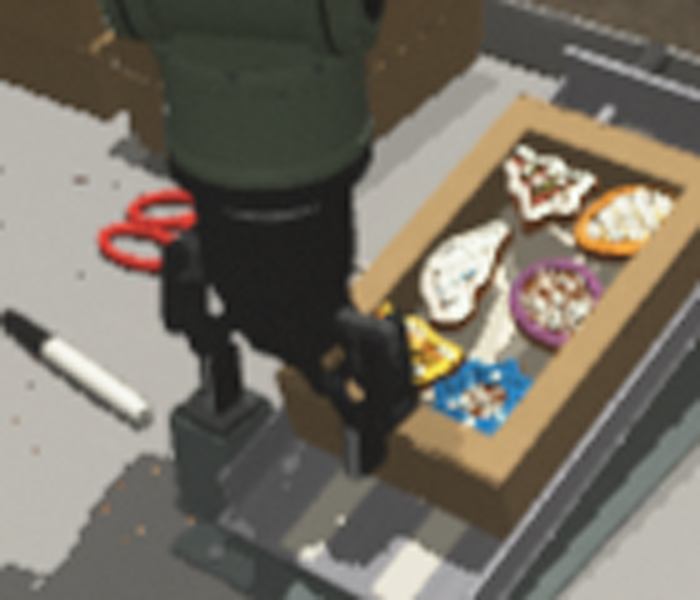

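Force jumped to 17 N at z≈0.0787, with mx +0.56 Nm showing the load on the key-side finger. That is the bottom stop, about 10 mm below the expected touch height. One steadiness check, then hand in.

```bash
python3 - <<'E'
from h import *
print(avg(20)); env.sleep(0.5); print(avg(20))
save("top","t6.png",(185,85,345,245),3.75)
a=cv2.imread("pics/raw_t4.png").astype(int);b=cv2.imread("pics/raw_t6.png").astype(int)
print("box diff",np.abs(a-b)[120:205,260:282].mean(), "bystanders/ref diff",np.abs(a-b)[170:205,300:345].mean())
a0=cv2.imread("pics/scene0.png").astype(int);b0=cv2.imread("pics/raw_s5.png").astype(int)
print("pen",np.abs(a0-b0)[170:196,158:190].mean(),"spool",np.abs(a0-b0)[215:270,298:345].mean())
print(env.state()['t'])
env.finish_job()
E
```

```text
[-8.064 -0.622 16.857  0.56   1.541  0.077  0.523  0.021  0.079]
[-7.885 -0.658 16.687  0.564  1.559  0.084  0.523  0.021  0.079]
box diff 2.8611408199643495 bystanders/ref diff 1.9671957671957672
pen 19.25400641025641 spool 20.443584784010316
10.175
the job is handed in; nothing more can be done
```

View pics/t6.png

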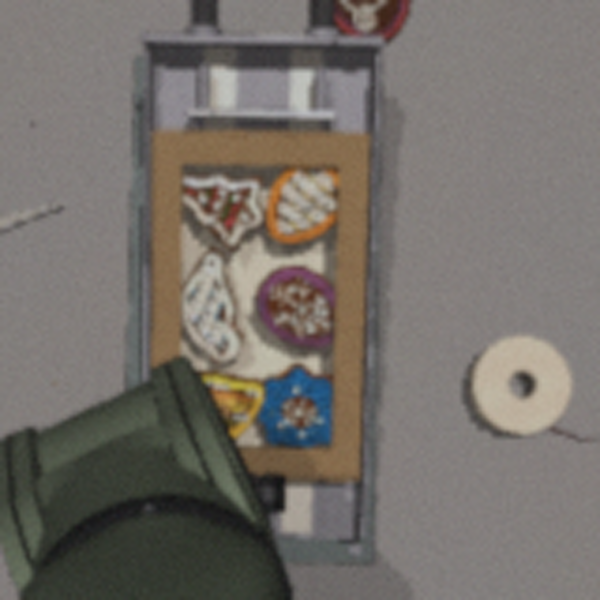

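I pressed the ejector key to its bottom stop with one finger. The box popped out and is trapped against the other finger, about 33 mm down the slide. I handed the job in at t = 10.2 s, and no verdict is reported.

**Checks that agreed**
- **Measurements:** Triangulated box sizes came within 4 mm of the given ones. The pitch was 14.05°, and the key position agreed with the box front to about 3 mm.
- **Key:** The vertical force jumped from 5 to 17 N at the end, with the load on the key-side finger, so the key is on its stop. The final push held steady at about 16.8 N.
- **Box:** It pushes steadily on the finger (horizontal force about −8 N), and the top view showed it still between the last two pictures.

**Checks that failed or disagreed**
- **First touch:** The first contact stop was only sensor noise.
- **Key contact height:** I did not see the key's 2 N starting force cleanly while stepping down. Its travel is therefore inferred from the bottom stop and the box release, not measured from first contact.
- **Pen and spool:** A raw difference of the scene pictures gave about 20 grey levels around both, which I did not trace before handing in. By eye, the pen was in the same place in the last scene picture and the spool in the last top picture. The scissors are partly hidden by the arm in the last pictures and were not compared separately. The arm was never commanded near any of them.

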